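Nip a bar in the bench end-clamp

TASK

Clamp the aluminium bar in the bench fixture: free the blue sliding jaw by lifting its red cam lever, slide the jaw along the bed so that its spring pad pushes the bar home against the brass stop screw and the pad is squeezed in about half way (about half of its yellow band gone), then fold the red lever fully down again so that the jaw stays locked and the bar stays nipped under that pressure. The jaw springs back if it is let go before it is locked, so keep it pressed while you fold the lever. Then let go, and leave the wrench, the tin and the wooden tray where they are.

Things in the scene. Friction and masses are not known exactly. Their poses are not given: they have to be found in the camera images.
- rig: bench fixture on a green base plate 120 x 440 x 12 mm. Origin under the bed's middle at bench height; y runs along the bed, +x away from the robot. Steel bed 54 mm wide, top 35 mm up; behind it a dark fence rail (x 28..50 mm), top 63 mm up; in front a lip (x -26..-18 mm), top 43 mm up. End stop at its -y end, blue jaw at its +y end
- endstop: green fixed block 55 x 40 x 52 mm on the bed; origin under its middle. From its +y face, 55 mm above the bench, stands a steel screw with a brass head (30 mm across) that the bar must meet. The head's face is 10 to 36 mm out from the block's face, set differently each time and not measured; pushing does not move it
- bar: loose square aluminium bar, 40 x 150 x 40 mm (long along rig y), 0.3 to 0.55 kg, lying on the bed between fence and lip, not yet against the stop screw. Origin: centre of its underside; y along its length
- carriage (a joint): travel of the blue sliding jaw (block 60 mm long along y) in m: 0 with the jaw's middle at rig y +175 mm, growing as it slides to rig -y, towards the bar and the stop; range 0 to 0.15. Free running it drags with about 2 N. Locked, it holds against about 20 N
- pad: round black spring pad 36 mm across on the jaw's side towards the bar, its rod with an 8 mm yellow band next to the jaw. Origin: centre of the face that meets the bar, 55 mm above the bench; relaxed it is 60 mm from the jaw's middle. Springs in 8 mm at most, 2 N per mm; right is about 4 mm, 8 N. Pushing the bar along the bed alone takes about 1 to 4 N
- lever (a joint): angle of the red cam lever (rad): 0 folded down, locked, level, pointing to rig -x (to the robot); grows as it is lifted, to 1.3. The jaw runs free above about 0.65; the cam grips from about 0.5 downwards and is fully locked at 0 (under 0.08). It takes about 5 to 10 N at the grip to pass the tight spot; it stays where it is left
- lever_grip (a point): middle of the red lever's grip, 122 mm from the hinge; the red grip is 66 mm long, 24 mm wide (along rig y) and 16 mm thick, with free space below and beside it; 78 mm above the bench when locked
- lever_hinge (a point): point on the lever's hinge axis in the middle of its width, 78 mm above the bench; moves with the jaw; the axis runs along rig y. The lever's highest end is 152 mm from it
- wrench: loose steel wrench, 190 mm long, lying on the bench; bystander. Origin: underside of its middle
- tin: loose closed tin with blue label, 72 mm across, 100 mm high, standing on the bench; bystander. Origin: centre of its underside
- offcuts: loose open wooden tray, 170 x 90 x 50 mm, on the bench beyond the fixture's end-stop end; bystander. Origin: centre of its underside
There are look-alikes about, which are no part of the job. Leave any green or orange look-alike of the bar alone.

How it is judged (in metres and radians):
On the way, in this order (a step that is already met when the one before it is completed fails the run):
1. the cam lever is lifted and the jaw is free (value of joint lever above 0.6 rad), for 0.1 s.
2. the pad presses the bar home against the stop screw (contact force between pad and bar above 3 N and contact force between bar and endstop above 1 N), for 0.2 s.
At the end, for the whole second after the job is handed in: the lever is folded down (under 0.08 rad), the pad presses the bar with 4 to 14 N (2 to 7 mm of its 8 mm squeezed), the bar lies flat on the bed (within 4 mm) and bears on the stop screw with more than 1 N, and jaw and bar are at rest (value of joint lever below 0.08 rad and contact force between pad and bar between 4 and 14 N and contact force between bar and endstop above 1 N and velocity of joint carriage between -0.003 and 0.003 m/s and linear speed of bar below 0.005 m/s and z of bar in the frame of rig between 0.031 and 0.039 m); the robot touches nothing.
It fails at once if the wrench was shifted by more than 30 mm (distance of wrench from where it was at the start of the episode above 0.03 m).
It fails at once if the tin was shifted by more than 30 mm or tipped (distance of tin from where it was at the start of the episode above 0.03 m or angle between tin's own z axis and vertical above 0.5 rad).
It fails at once if the tray was shifted by more than 30 mm (distance of offcuts from where it was at the start of the episode above 0.03 m).
It also fails if it takes over 48 s, if anything falls off the work surface, if the arm or the gripper's body presses on something with over 40 N, if the wrist force passes 120 N, or if a joint passes its speed limit or range.

ROBOT

A 6-joint arm with a two-finger parallel gripper is mounted at the origin on the work surface. World frame = base frame: x ahead of the robot, y to its left, z up, the work surface at z = 0. Lengths are in mm, angles in rad, forces in N, time in s.
With the tool pointing down it reaches from about 275 to 775 mm from the base axis. Payload 14.6 kg.
Tool frame: the origin (TCP) lies between the finger pads; the fingertips stand 11 mm ahead of it and the grasp point (between the pads) lies 8 mm behind it; z points along the fingers, y is the line along which they close (so a half turn about z gives the same grasp; the last joint's range is limited). The gripper opens to 85 mm and grips with 20 to 120 N. Pads are 22 mm wide; open, the fingers measure 114 mm over their backs; the gripper's body (76 mm by 85 mm) begins 54 mm behind the grasp point. The pads swing forward as they close: fully open they stand 13 mm farther back than shut.
Start: joints at [1.191, 0.263, -0.048, 1.259, 0, 1.415], TCP at [117.033, 511.793, 242.278] pointing down, gripper open.
Joint ranges: [-2.65, 2.65], [-0.89, 1.7], [-1.18, 1.37], [-2.13, 2.11], [-1.35, 1.29], [-3.14, 3.14]. Speed limits (rad/s): [1.89, 1.89, 2.57, 2.79, 3.14, 3.14].

INTERFACE

Orientations are given as a unit quaternion [w, x, y, z].
In Python, from bench import state, get_image, camera_params, manip gives the robot as it stands.
- The arm moves only by the tool jog_arm, never from a script. Its argument "commands" is a list of rows, each an object with "slide": the shift along the tool's x, y, z each as a share of 500 mm, from -1 to 1, a list of three; "rotation": the turn, a rotation vector about the tool's x, y, z each as a share of 90 degrees, from -1 to 1, a list of three. In form: [{"slide": [tx, ty, tz], "rotation": [rx, ry, rz]}, ...]. A call has 1 to 10 rows; each row is the pose to reach, as a shift and turn from the pose commanded when the call began, along the tool's axes at that moment; what a row does not reach only later rows make up. A row lasts 1/8 s, in which the tool goes at most 62.5 mm and 10.7 degrees, less where a joint would pass 70% of its speed; a pose out of reach is approached as far as the arm can. A call with a number of a shift or a turn outside -1 to 1 is refused whole. A call with a gripper value outside its range is refused whole. "fingers" is the opening, from -1 (shut) to 1 (fully open), set as the call begins (left out, the last holds). The fingers move at their own pace and stop on an object; the grip force is fixed at half the most. Time passes only in rows, so rows that repeat a pose let the fingers close. It gives the time, the measured TCP pose, the force, the opening and the grip force at its end, in the units of the state.
- state(): the state, without advancing time (a new reading comes with each control period).
- get_image(name): name is "side" or "top"; returns the picture (400x640x3 uint8, blue, green, red); there is no depth.
- camera_params(name): a dict with "mtx" (3x3 intrinsics, pixels), "k1" (the pictures are not rectified: a ray, as slopes to the right and down, at radius r is drawn at 1 + k1 r^2 times it, then the intrinsics apply), "rvec" (rotation vector, rad) and "tvec" (3), from world to camera coordinates, as OpenCV has them. Camera axes: x right, y down, z forward; pixel columns grow to the right and rows downward; lengths in mm; the calibration is good to about 2 mm. A picture is of the moment at which its call begins. camera_params takes no time and is no camera call.
- manip.close_job(): hands the job in; it is judged then, once.
The state is a dict: "clock": time; "joint_pos": joint angles; "joint_vel": joint speeds; "tau": joint torques, N m; "eef_pos": TCP position; "orientation": TCP orientation; "ft_force": force on the tool from outside, world axes, zero at the start; "torque": the same for the moment, N m; "opening": finger opening in mm; "finger_force": force on a finger pad.
Only numpy, scipy, OpenCV 4.12 (cv2) and the standard library are available. Lean on these libraries where they do the work, as an engineer would, in place of code of your own. Each camera call takes 0.05 s, during which the arm holds its last target. There are 200 camera calls.

## Working session

There is one attempt and no reset: what is moved stays moved. The work goes in short steps, Python scripts to look and compute and a tool call to move; the robot and the scene stay as the last step left them, time stands still between calls to the robot, and variables do not carry over. Pictures are saved under pics/ and viewed, at most 10 in all, crops included, and the job is handed in when it is done.

Besides the shell and the picture viewer there is one more tool, called after "Emit:" as name(argument=value, ...) on one line, values as JSON. jog_arm: Moves the arm, as the interface text tells. Its arguments: {"type":"object","properties":{"commands":{"type":"array"},"fingers":{"type":"number"}},"required":["commands"]}

```bash
mkdir -p pics; python3 - <<'E'
from bench import *
import cv2
for n in("top","side"):
    cv2.imwrite(f"pics/{n}0.png",get_image(n)); print(n,camera_params(n))
print(state())
E
```

```text
top {'mtx': array([[512.37697103,   0.        , 318.01769321],
       [  0.        , 512.37697103, 194.57638263],
       [  0.        ,   0.        ,   1.        ]]), 'k1': 0.03810336036672553, 'rvec': array([ 2.14239691, -2.14846454,  0.1311451 ]), 'tvec': array([  12.74015995,  548.02938876, 1393.6029972 ])}
side {'mtx': array([[415.95098351,   0.        , 320.26793274],
       [  0.        , 415.95098351, 200.41669964],
       [  0.        ,   0.        ,   1.        ]]), 'k1': -0.0638266002445771, 'rvec': array([ 0.3331215 , -2.61626779,  1.42920225]), 'tvec': array([525.1730752 , 138.37925886, 986.34370272])}
{'clock': 0.1, 'joint_pos': array([ 1.19071672e+00,  2.63462475e-01, -4.88562603e-02,  1.25940473e+00,
       -1.05598897e-05,  1.41551815e+00]), 'joint_vel': array([ 0.00040919, -0.00053362, -0.00053113,  0.00264387, -0.00150716,
        0.0012451 ]), 'tau': array([ 2.14268162e-03, -6.38577890e+01,  3.85065329e+01,  9.99179174e-03,
       -2.23583856e-04, -4.29938837e-06]), 'eef_pos': array([116.93863185, 511.57220007, 241.8860397 ]), 'orientation': array([-1.17519479e-04,  1.12164173e-01,  9.93689581e-01, -4.48457748e-04]), 'ft_force': array([ 0.16885777,  0.04626311, -0.73881559]), 'torque': array([-0.01254899,  0.03175751,  0.06321015]), 'finger_force': 0.0, 'opening': 85.47199965044392}
```

View pics/top0.png

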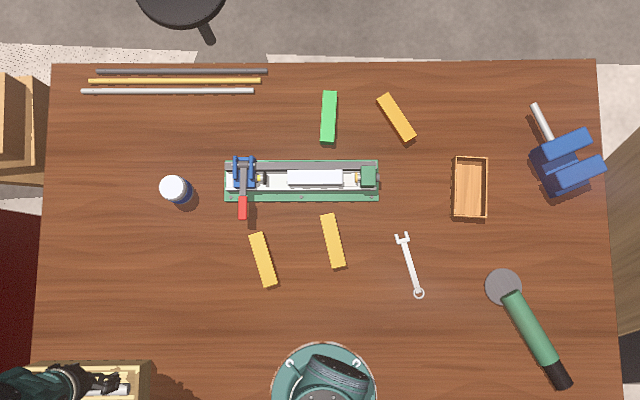

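View pics/side0.png

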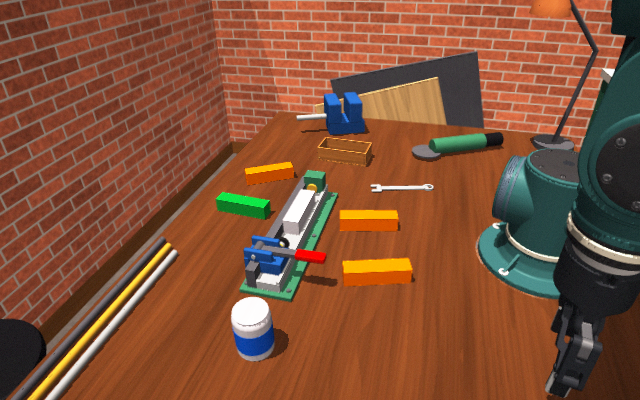

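The top view shows the rig spanning px (224..379, 160..202): jaw at about (244,172), red grip at (242,208), end stop at (370,177). The tin is at (175,190), the wrench at (410,265) and the tray at (470,187).

```bash
cat > h.py <<'E'
from bench import *
import cv2,numpy as np
def ray(n,uv):
    c=camera_params(n);d=np.array([c['k1'],0,0,0,0.])
    p=cv2.undistortPoints(np.array(uv,float).reshape(-1,1,2),c['mtx'],d).reshape(-1,2)
    R=cv2.Rodrigues(c['rvec'])[0];D=np.c_[p,np.ones(len(p))]@R
    return -R.T@c['tvec'],D
def plane(n,uv,z):
    o,D=ray(n,uv);return o+D*((z-o[2])/D[:,2])[:,None]
def proj(n,P):
    c=camera_params(n);return cv2.projectPoints(np.array(P,float).reshape(-1,3),c['rvec'],c['tvec'],c['mtx'],np.array([c['k1'],0,0,0,0.]))[0].reshape(-1,2)
def tri(a,b):
    o1,d1=ray("top",a);o2,d2=ray("side",b);d1,d2=d1[0],d2[0]
    s=np.linalg.lstsq(np.c_[d1,-d2],o2-o1,rcond=None)[0]
    p,q=o1+s[0]*d1,o2+s[1]*d2;return (p+q)/2,np.linalg.norm(p-q)
def blobs(im,lo,hi,amin=15):
    m=cv2.inRange(cv2.cvtColor(im,cv2.COLOR_BGR2HSV),lo,hi)
    n,l,s,c=cv2.connectedComponentsWithStats(m);return m,l,[(tuple(s[i]),c[i].round(1)) for i in range(1,n) if s[i][4]>=amin]
E
python3 - <<'E'
from h import *
np.set_printoptions(precision=1,suppress=True)
t=cv2.imread("pics/top0.png");s=cv2.imread("pics/side0.png")
for n,im in(("top",t),("side",s)):
    m,l,b=blobs(im,(0,200,110),(4,255,255)); print(n,"red",b)
    m,l,b=blobs(im,(60,60,30),(90,255,200)); print(n,"green",b)
    print(n,"tcp",proj(n,state()['eef_pos']))
m,l,b=blobs(t,(60,60,30),(90,255,200))
m[:150]=0;m[210:]=0;m[:,:215]=0;m[:,390:]=0
r=cv2.minAreaRect(cv2.findNonZero(m));c=cv2.boxPoints(r);W=plane("top",c,12);print(c,W,W.mean(0))
print([np.linalg.norm(W[i]-W[i-1]) for i in range(4)])
cv2.imwrite("pics/c1.png",np.vstack([cv2.resize(t[150:212,215:390],None,fx=4.5,fy=4.5,interpolation=cv2.INTER_CUBIC),np.zeros((1,788,3),np.uint8)]))
cv2.imwrite("pics/c2.png",cv2.resize(s[160:310,220:350],None,fx=4,fy=4,interpolation=cv2.INTER_CUBIC))
E
```

```text
top red []
top green [((np.int32(268), np.int32(161), np.int32(32), np.int32(1), np.int32(32)), array([283.5, 161. ])), ((np.int32(303), np.int32(161), np.int32(18), np.int32(1), np.int32(18)), array([311.5, 161. ])), ((np.int32(361), np.int32(160), np.int32(17), np.int32(25), np.int32(285)), array([368.4, 174.4])), ((np.int32(303), np.int32(182), np.int32(75), np.int32(19), np.int32(438)), array([342.3, 196.8])), ((np.int32(224), np.int32(188), np.int32(14), np.int32(12), np.int32(61)), array([230.2, 195.6])), ((np.int32(359), np.int32(191), np.int32(15), np.int32(3), np.int32(22)), array([365.3, 191.5])), ((np.int32(248), np.int32(194), np.int32(54), np.int32(7), np.int32(258)), array([277.2, 196.8])), ((np.int32(505), np.int32(290), np.int32(54), np.int32(76), np.int32(1195)), array([534. , 331.4])), ((np.int32(289), np.int32(345), np.int32(28), np.int32(15), np.int32(33)), array([301.6, 350.2])), ((np.int32(318), np.int32(344), np.int32(17), np.int32(2), np.int32(19)), array([325.7, 344.4])), ((np.int32(336), np.int32(346), np.int32(21), np.int32(12), np.int32(27)), array([346.7,
[... 2159 characters left out ...]
, np.int32(21), np.int32(23), np.int32(313)), array([315.1, 179. ])), ((np.int32(302), np.int32(192), np.int32(36), np.int32(58), np.int32(637)), array([319.4, 221.7])), ((np.int32(216), np.int32(199), np.int32(54), np.int32(20), np.int32(574)), array([243.4, 208.8])), ((np.int32(240), np.int32(261), np.int32(68), np.int32(40), np.int32(814)), array([280.7, 284. ]))]
side tcp [[556.7 362. ]]
[[223.8 161. ]
 [377.  160. ]
 [377.3 200. ]
 [224.1 201.1]] [[ 649.7  281.8   12. ]
 [ 650.9 -157.5   12. ]
 [ 535.3 -156.3   12. ]
 [ 533.8  278.4   12. ]] [592.4  61.6  12. ]
[np.float64(115.96670620527678), np.float64(439.33376722031153), np.float64(115.59821778777014), np.float64(434.7401564549458)]
```

View pics/c1.png

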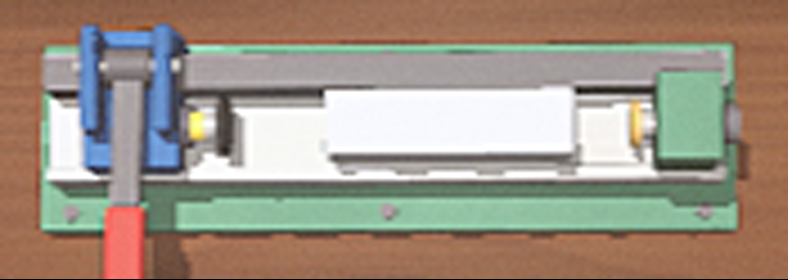

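View pics/c2.png

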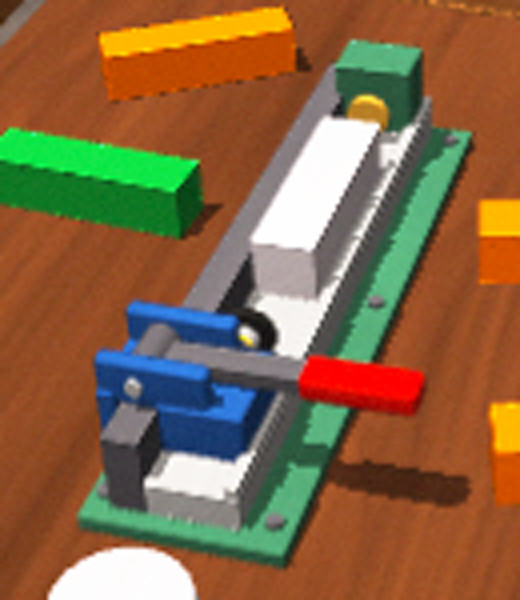

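The crops show the plate corners, bar ends at top px x≈287.2 and 342.6, brass face at ≈355.2, pad face at ≈266 and the yellow band at 257–260. The lever is folded and its grip points toward the robot.

```bash
python3 - <<'E'
from h import *
np.set_printoptions(precision=1,suppress=True)
t=cv2.imread("pics/top0.png");s=cv2.imread("pics/side0.png")
C=np.array([[43,45],[41,231],[737,231],[735,44]])/4.5+[214.5,149.5]
W=plane("top",C,12);print(W,W.mean(0))
C=np.array([[80,524],[283,564],[472,131]])/4+[219.5,159.5];S=plane("side",C,12);print("side corners",S)
hsv=cv2.cvtColor(t,cv2.COLOR_BGR2HSV)
m=((hsv[...,0]<5)|(hsv[...,0]>175))&(hsv[...,1]>150)&(hsv[...,2]>120);m[:180]=0;m[230:]=0;m[:,:230]=0;m[:,260:]=0
r=cv2.boundingRect(cv2.findNonZero(m.astype(np.uint8)));print(r)
c=[r[0]+(r[2]-1)/2,r[1]+(r[3]-1)/2]
print("grip top",plane("top",[c],86),"tri",tri(c,[310.2,255.9]))
v=lambda x:(x/4.5+214.5)
print("bar ends",plane("top",[[v(325),177],[v(574),177]],75)[:,1])
print("brass",plane("top",[[v(631),177]],62)[:,1],"pad",plane("top",[[v(231),177]],65)[:,1])
print("jaw sides y",plane("top",[[v(80),177],[v(184),177]],70)[:,1])
E
```

```text
[[ 654.1  281.1   12. ]
 [ 534.5  279.7   12. ]
 [ 533.  -159.1   12. ]
 [ 652.8 -159.9   12. ]] [593.6  60.5  12. ]
side corners [[ 648.9  283.8   12. ]
 [ 532.5  284.3   12. ]
 [ 534.7 -163.2   12. ]]
(238, 196, 9, 24)
grip top [[507.1 215.1  86. ]] tri (array([507. , 215.5,  82.9]), np.float64(0.9057644578936314))
bar ends [ 96.1 -55. ]
brass [-90.3] pad [154.4]
jaw sides y [245.9 182.5]
```

```bash
cat >> h.py <<'E'
from scipy.spatial.transform import Rotation as Ro
def Rt(a):
    a=np.radians(a);return np.array([[-np.cos(a),0,np.sin(a)],[0,1,0],[-np.sin(a),0,-np.cos(a)]])
def cmd(p0,R0,g,a):
    "grasp point g, forward tilt a deg -> slide, rotation"
    R=Rt(a);p=np.array(g,float)+8*R[:,2]
    return (R0.T@(p-p0)/500).round(4).tolist(),(Ro.from_matrix(R0.T@R).as_rotvec()/(np.pi/2)).round(4).tolist()
def now():
    s=state();q=s['orientation'];return s['eef_pos'],Ro.from_quat([*q[1:],q[0]]).as_matrix()
E
python3 - <<'E'
from h import *
p,R=now()
print(cmd(p,R,[440,215,230],45))
g=np.array([440,215,230.]);R1=Rt(45)
print(cmd(g+8*R1[:,2],R1,[440,215.3,146],45),cmd(g+8*R1[:,2],R1,[507,215.3,79],45))
E
```

```text
([-0.7731, -0.4316, 0.0354], [-0.0567, -0.498, -0.1354])
([0.1188, 0.0006, 0.1188], [0.0, 0.0, 0.0]) ([0.1188, 0.0006, 0.3083], [0.0, 0.0, 0.0])
```

Emit:
jog_arm(commands=[{"slide": [-0.773, -0.432, 0.035], "rotation": [-0.057, -0.498, -0.135]}, {"slide": [-0.773, -0.432, 0.035], "rotation": [-0.057, -0.498, -0.135]}, {"slide": [-0.773, -0.432, 0.035], "rotation": [-0.057, -0.498, -0.135]}, {"slide": [-0.773, -0.432, 0.035], "rotation": [-0.057, -0.498, -0.135]}, {"slide": [-0.773, -0.432, 0.035], "rotation": [-0.057, -0.498, -0.135]}, {"slide": [-0.773, -0.432, 0.035], "rotation": [-0.057, -0.498, -0.135]}, {"slide": [-0.773, -0.432, 0.035], "rotation": [-0.057, -0.498, -0.135]}, {"slide": [-0.773, -0.432, 0.035], "rotation": [-0.057, -0.498, -0.135]}, {"slide": [-0.773, -0.432, 0.035], "rotation": [-0.057, -0.498, -0.135]}, {"slide": [-0.773, -0.432, 0.035], "rotation": [-0.057, -0.498, -0.135]}], fingers=1)

```text
clock: 1.35
eef_pos: [445.3, 215.1, 224.5]
orientation: [0.383, 0.001, 0.924, 0.0]
ft_force: [0.8, 0.2, 0.5]
opening: 85.2
finger_force: 0.0
```

Emit:
jog_arm(commands=[{"slide": [0.119, 0.0, 0.05], "rotation": [0, 0, 0]}, {"slide": [0.119, 0.0, 0.12], "rotation": [0, 0, 0]}, {"slide": [0.119, 0.0, 0.18], "rotation": [0, 0, 0]}, {"slide": [0.119, 0.0, 0.23], "rotation": [0, 0, 0]}, {"slide": [0.119, 0.0, 0.27], "rotation": [0, 0, 0]}, {"slide": [0.119, 0.0, 0.295], "rotation": [0, 0, 0]}, {"slide": [0.119, 0.0, 0.308], "rotation": [0, 0, 0]}, {"slide": [0.119, 0.0, 0.308], "rotation": [0, 0, 0]}])

```text
clock: 2.35
eef_pos: [512.3, 215.6, 73.8]
orientation: [0.383, 0.0, 0.924, 0.001]
ft_force: [1.0, -1.2, 0.1]
opening: 85.2
finger_force: 0.0
```

```bash
python3 - <<'E'
from h import *
t=get_image("top");s=get_image("side")
a=cv2.resize(t[150:270,200:360],None,fx=2.5,fy=2.5);b=cv2.resize(s[200:320,240:400],None,fx=2.5,fy=2.5)
cv2.imwrite("pics/g1.png",np.hstack([a,b]))
s=state();print(s['eef_pos'],s['orientation'],s['ft_force'],s['joint_pos'])
E
```

```text
[512.25248279 215.44162448  74.22308013] [3.83002964e-01 3.87265652e-04 9.23746759e-01 7.10288603e-04] [-0.34653143 -0.50805217 -0.23849603] [ 0.3817456   0.26533046 -1.09121563 -0.53480736 -0.26578421  0.27758613]
```

View pics/g1.png

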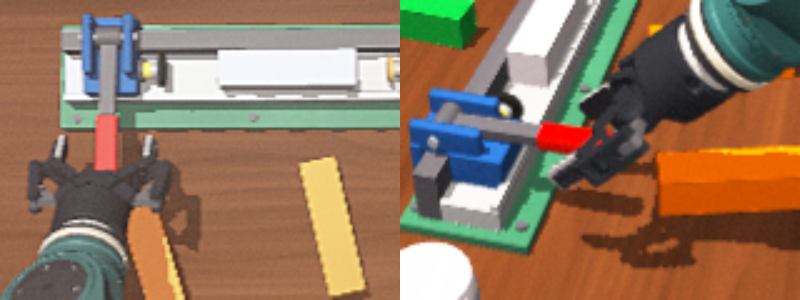

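The fingers straddle the red grip at about (105,145) in the left half. j3 is near its limit, so I'll reduce the tilt to 30° before gripping.

```bash
python3 - <<'E'
from h import *
g=np.array([507,215.3,79]);R=Rt(45);print(cmd(g+8*R[:,2],R,g,30))
R=Rt(30);p=g+8*R[:,2]
H=np.array([629,215.3,78])
for th in np.arange(0,0.96,0.1):
    gg=H+np.array([-122*np.cos(th),0,122*np.sin(th)]); print(round(th,2),cmd(p,R,gg,30-np.degrees(th)))
E
```

```text
([0.0041, 0.0, -0.0005], [0.0, 0.1667, 0.0])
0.0 ([0.001, 0.0, 0.0017], [0.0, 0.0, 0.0])
0.1 ([-0.0106, 0.0, -0.0188], [0.0, 0.0637, 0.0])
0.2 ([-0.0243, 0.0, -0.0381], [0.0, 0.1273, 0.0])
0.3 ([-0.0398, 0.0, -0.056], [0.0, 0.191, 0.0])
0.4 ([-0.057, 0.0, -0.0722], [0.0, 0.2546, 0.0])
0.5 ([-0.0757, 0.0, -0.0866], [0.0, 0.3183, 0.0])
0.6 ([-0.0958, 0.0, -0.0991], [0.0, 0.382, 0.0])
0.7 ([-0.117, 0.0, -0.1095], [0.0, 0.4456, 0.0])
0.8 ([-0.1391, 0.0, -0.1177], [0.0, 0.5093, 0.0])
0.9 ([-0.162, 0.0, -0.1237], [0.0, 0.573, 0.0])
```

Emit:
jog_arm(commands=[{"slide": [0.004, 0.0, 0], "rotation": [0, 0.08, 0]}, {"slide": [0.004, 0.0, 0], "rotation": [0, 0.167, 0]}, {"slide": [0.004, 0.0, 0], "rotation": [0, 0.167, 0]}, {"slide": [0.004, 0.0, 0], "rotation": [0, 0.167, 0]}])

```text
clock: 2.95
eef_pos: [511.8, 215.4, 73.6]
orientation: [0.26, 0.001, 0.966, 0.001]
ft_force: [-0.6, 0.2, 0.1]
opening: 85.4
finger_force: 0.0
```

Emit:
jog_arm(commands=[{"slide": [0, 0, 0], "rotation": [0, 0, 0]}, {"slide": [0, 0, 0], "rotation": [0, 0, 0]}, {"slide": [0, 0, 0], "rotation": [0, 0, 0]}, {"slide": [0, 0, 0], "rotation": [0, 0, 0]}, {"slide": [0, 0, 0], "rotation": [0, 0, 0]}, {"slide": [0, 0, 0], "rotation": [0, 0, 0]}, {"slide": [0, 0, 0], "rotation": [0, 0, 0]}, {"slide": [0, 0, 0], "rotation": [0, 0, 0]}], fingers=-1)

```text
clock: 3.95
eef_pos: [510.7, 214.9, 72.1]
orientation: [0.258, 0.001, 0.966, 0.0]
ft_force: [-2.5, -4.6, -0.3]
opening: 23.1
finger_force: 59.7
```

Gripped. Lift along the arc.

Emit:
jog_arm(commands=[{"slide": [-0.011, 0, -0.019], "rotation": [0, 0.064, 0]}, {"slide": [-0.024, 0, -0.038], "rotation": [0, 0.127, 0]}, {"slide": [-0.04, 0, -0.056], "rotation": [0, 0.191, 0]}, {"slide": [-0.057, 0, -0.072], "rotation": [0, 0.255, 0]}, {"slide": [-0.076, 0, -0.087], "rotation": [0, 0.318, 0]}, {"slide": [-0.096, 0, -0.099], "rotation": [0, 0.382, 0]}, {"slide": [-0.117, 0, -0.11], "rotation": [0, 0.446, 0]}, {"slide": [-0.139, 0, -0.118], "rotation": [0, 0.509, 0]}, {"slide": [-0.162, 0, -0.124], "rotation": [0, 0.573, 0]}, {"slide": [-0.162, 0, -0.124], "rotation": [0, 0.573, 0]}])

```text
clock: 5.2
eef_pos: [550.5, 215.0, 165.2]
orientation: [-0.19, 0.001, 0.982, 0.001]
ft_force: [-5.3, -0.7, -3.0]
opening: 23.1
finger_force: 64.5
```

```bash
python3 - <<'E'
from h import *
t=get_image("top");s=get_image("side")
a=cv2.resize(t[150:270,200:360],None,fx=2.5,fy=2.5);b=cv2.resize(s[180:300,240:400],None,fx=2.5,fy=2.5)
cv2.imwrite("pics/g2.png",np.hstack([a,b]))
p,R=now();g=p-8*R[:,2];print(p,g,R[:,2],R[:,1],state()['ft_force'],state()['joint_pos'])
print("angle",np.arctan2(g[2]-78,629-g[0]),np.hypot(g[2]-78,629-g[0]))
E
```

```text
[550.43744118 215.11285657 165.28138581] [553.38895267 215.10232927 172.71700744] [-0.36893894  0.00131591 -0.9294527 ] [6.83684512e-04 9.99999111e-01 1.14440823e-03] [  0.18554231  -1.74658638 -13.49833324] [0.19970043 0.6761614  0.37053473 1.63595981 0.07454732 0.18617778]
angle 0.8971027585371268 121.19547011938616
```

View pics/g2.png

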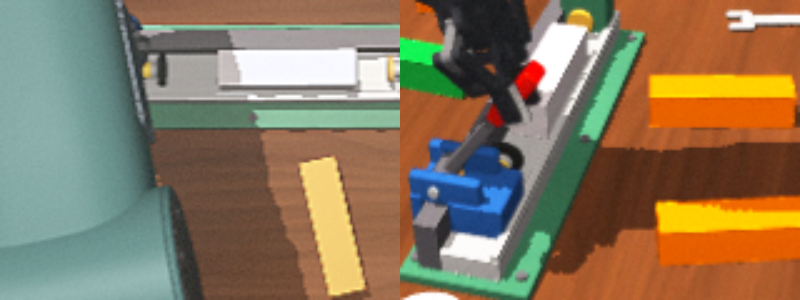

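The lever is up at about 0.9 rad, held at (520,90) in the right half. Now slide toward −y.

Emit:
jog_arm(commands=[{"slide": [0, -0.01, 0], "rotation": [0, 0, 0]}, {"slide": [0, -0.022, 0], "rotation": [0, 0, 0]}, {"slide": [0, -0.034, 0], "rotation": [0, 0, 0]}, {"slide": [0, -0.046, 0], "rotation": [0, 0, 0]}, {"slide": [0, -0.058, 0], "rotation": [0, 0, 0]}, {"slide": [0, -0.07, 0], "rotation": [0, 0, 0]}, {"slide": [0, -0.082, 0], "rotation": [0, 0, 0]}, {"slide": [0, -0.094, 0], "rotation": [0, 0, 0]}, {"slide": [0, -0.104, 0], "rotation": [0, 0, 0]}, {"slide": [0, -0.11, 0], "rotation": [0, 0, 0]}])

```text
clock: 6.55
eef_pos: [550.9, 159.7, 165.8]
orientation: [-0.186, 0.0, 0.982, 0.001]
ft_force: [6.3, 2.4, -21.7]
opening: 23.0
finger_force: 62.9
```

Emit:
jog_arm(commands=[{"slide": [0, -0.006, 0], "rotation": [0, 0, 0]}, {"slide": [0, -0.012, 0], "rotation": [0, 0, 0]}, {"slide": [0, -0.018, 0], "rotation": [0, 0, 0]}, {"slide": [0, -0.024, 0], "rotation": [0, 0, 0]}, {"slide": [0, -0.03, 0], "rotation": [0, 0, 0]}, {"slide": [0, -0.036, 0], "rotation": [0, 0, 0]}, {"slide": [0, -0.042, 0], "rotation": [0, 0, 0]}, {"slide": [0, -0.048, 0], "rotation": [0, 0, 0]}, {"slide": [0, -0.054, 0], "rotation": [0, 0, 0]}, {"slide": [0, -0.06, 0], "rotation": [0, 0, 0]}])

```text
clock: 7.8
eef_pos: [550.9, 130.3, 165.8]
orientation: [-0.186, 0.0, 0.982, 0.001]
ft_force: [7.2, 4.3, -21.4]
opening: 23.0
finger_force: 63.0
```

Emit:
jog_arm(commands=[{"slide": [0, -0.004, 0], "rotation": [0, 0, 0]}, {"slide": [0, -0.008, 0], "rotation": [0, 0, 0]}, {"slide": [0, -0.012, 0], "rotation": [0, 0, 0]}, {"slide": [0, -0.016, 0], "rotation": [0, 0, 0]}, {"slide": [0, -0.016, 0], "rotation": [0, 0, 0]}])

```text
clock: 8.43
eef_pos: [550.9, 122.1, 165.8]
orientation: [-0.186, 0.0, 0.982, 0.001]
ft_force: [6.9, 2.0, -20.1]
opening: 22.6
finger_force: 63.0
```

Emit:
jog_arm(commands=[{"slide": [0, -0.002, 0], "rotation": [0, 0, 0]}, {"slide": [0, -0.004, 0], "rotation": [0, 0, 0]}, {"slide": [0, -0.004, 0], "rotation": [0, 0, 0]}])

```text
clock: 8.8
eef_pos: [550.9, 120.3, 165.8]
orientation: [-0.186, 0.0, 0.982, 0.001]
ft_force: [6.4, 3.8, -21.1]
opening: 22.7
finger_force: 62.9
```

Emit:
jog_arm(commands=[{"slide": [0, -0.002, 0], "rotation": [0, 0, 0]}, {"slide": [0, -0.004, 0], "rotation": [0, 0, 0]}, {"slide": [0, -0.004, 0], "rotation": [0, 0, 0]}])

```text
clock: 9.18
eef_pos: [550.9, 118.3, 165.8]
orientation: [-0.186, 0.0, 0.983, 0.001]
ft_force: [5.9, 3.9, -21.0]
opening: 23.0
finger_force: 62.9
```

Emit:
jog_arm(commands=[{"slide": [0, -0.002, 0], "rotation": [0, 0, 0]}, {"slide": [0, -0.004, 0], "rotation": [0, 0, 0]}, {"slide": [0, -0.004, 0], "rotation": [0, 0, 0]}])

```text
clock: 9.55
eef_pos: [550.9, 116.5, 165.8]
orientation: [-0.186, 0.0, 0.982, 0.002]
ft_force: [7.1, 5.4, -20.9]
opening: 23.5
finger_force: 62.9
```

Emit:
jog_arm(commands=[{"slide": [0, -0.002, 0], "rotation": [0, 0, 0]}, {"slide": [0, -0.004, 0], "rotation": [0, 0, 0]}, {"slide": [0, -0.004, 0], "rotation": [0, 0, 0]}])

```text
clock: 9.93
eef_pos: [550.9, 114.9, 165.8]
orientation: [-0.186, -0.0, 0.983, 0.002]
ft_force: [7.1, 8.3, -20.9]
opening: 23.4
finger_force: 62.9
```

```bash
python3 - <<'E'
from h import *
t=get_image("top");s=get_image("side")
a=cv2.resize(t[150:210,255:390],None,fx=5.5,fy=5.5,interpolation=2);b=cv2.resize(s[165:275,250:360],(300,300)[:2],interpolation=2)
cv2.imwrite("pics/t3.png",t);cv2.imwrite("pics/s3.png",s)
c=np.zeros((600,800,3),np.uint8);a=a[:,:800];c[:a.shape[0],:a.shape[1]]=a[:330];b=cv2.resize(s[165:245,250:360],None,fx=3.3,fy=3.3,interpolation=2);c[332:332+b.shape[0],:b.shape[1]]=b
cv2.imwrite("pics/g3.png",c)
print(state()['ft_force'],state()['eef_pos'])
E
```

```text
[  7.66100693   8.52555114 -20.2009235 ] [550.87453062 114.85421675 165.7993093 ]
```

View pics/g3.png

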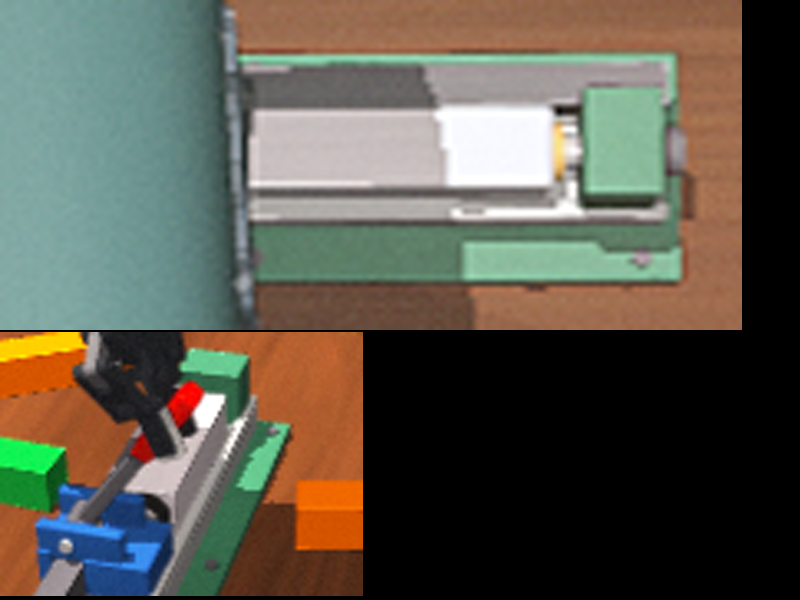

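The bar meets the brass head at (555,150), and the force is rising along the spring slope. Press a little more, then fold.

Emit:
jog_arm(commands=[{"slide": [0, -0.0025, 0], "rotation": [0, 0, 0]}, {"slide": [0, -0.003, 0], "rotation": [0, 0, 0]}, {"slide": [0, -0.003, 0], "rotation": [0, 0, 0]}])

```text
clock: 10.4
eef_pos: [550.9, 113.8, 165.8]
orientation: [-0.186, -0.0, 0.983, 0.002]
ft_force: [6.9, 11.8, -20.9]
opening: 23.1
finger_force: 62.9
```

```bash
python3 - <<'E'
from h import *
th0=.9;H=np.array([629,0,78.]);A=lambda th,r=122:H+np.array([-r*np.cos(th),0,r*np.sin(th)])
R=Rt(30-np.degrees(.9));p=A(.9)+8*R[:,2]
for i,th in enumerate([.85,.75,.65,.55,.45,.35,.25,.16,.07,.0,-.03]): print(th,cmd(p,R,A(th)+[-0.,0,0],30-np.degrees(th)))
print(now()[0],state()['ft_force'])
E
```

```text
0.85 ([0.005, 0.0, 0.0107], [0.0, -0.0318, 0.0])
0.75 ([0.0135, 0.0, 0.0328], [0.0, -0.0955, 0.0])
0.65 ([0.0197, 0.0, 0.0556], [0.0, -0.1592, 0.0])
0.55 ([0.0235, 0.0, 0.0789], [0.0, -0.2228, 0.0])
0.45 ([0.0251, 0.0, 0.1025], [0.0, -0.2865, 0.0])
0.35 ([0.0242, 0.0, 0.1261], [0.0, -0.3501, 0.0])
0.25 ([0.0211, 0.0, 0.1495], [0.0, -0.4138, 0.0])
0.16 ([0.0162, 0.0, 0.1702], [0.0, -0.4711, 0.0])
0.07 ([0.0095, 0.0, 0.1904], [0.0, -0.5284, 0.0])
0.0 ([0.0031, 0.0, 0.2056], [0.0, -0.573, 0.0])
-0.03 ([-0.0, 0.0, 0.212], [0.0, -0.5921, 0.0])
[550.88986334 113.75021677 165.82263167] [  6.86286716  11.76924565 -20.85495197]
```

Emit:
jog_arm(commands=[{"slide": [0.005, 0, 0.011], "rotation": [0, -0.032, 0]}, {"slide": [0.0135, 0, 0.033], "rotation": [0, -0.0955, 0]}, {"slide": [0.02, 0, 0.0555], "rotation": [0, -0.159, 0]}, {"slide": [0.0235, 0, 0.079], "rotation": [0, -0.223, 0]}, {"slide": [0.0235, 0, 0.079], "rotation": [0, -0.223, 0]}, {"slide": [0.0235, 0, 0.079], "rotation": [0, -0.223, 0]}])

```text
clock: 11.15
eef_pos: [525.3, 113.7, 134.8]
orientation: [-0.011, -0.0, 1.0, 0.002]
ft_force: [6.7, 12.1, -9.5]
opening: 23.0
finger_force: 65.4
```

```bash
python3 - <<'E'
from h import *
H=np.array([629,0,78.]);A=lambda th,r=122:H+np.array([-r*np.cos(th),0,r*np.sin(th)])
R=Rt(30-np.degrees(.55));p=A(.55)+8*R[:,2]
for th in [.47,.39,.31,.23,.16,.09,.03,-.02,-.04]: print(th,cmd(p,R,A(th),30-np.degrees(th)))
E
```

```text
0.47 ([0.0078, 0.0, 0.0172], [0.0, -0.0509, 0.0])
0.39 ([0.0142, 0.0, 0.035], [0.0, -0.1019, 0.0])
0.31 ([0.0191, 0.0, 0.0533], [0.0, -0.1528, 0.0])
0.23 ([0.0226, 0.0, 0.0719], [0.0, -0.2037, 0.0])
0.16 ([0.0244, 0.0, 0.0883], [0.0, -0.2483, 0.0])
0.09 ([0.0251, 0.0, 0.1048], [0.0, -0.2928, 0.0])
0.03 ([0.0247, 0.0, 0.119], [0.0, -0.331, 0.0])
-0.02 ([0.0238, 0.0, 0.1308], [0.0, -0.3629, 0.0])
-0.04 ([0.0233, 0.0, 0.1355], [0.0, -0.3756, 0.0])
```

Emit:
jog_arm(commands=[{"slide": [0.008, 0, 0.017], "rotation": [0, -0.051, 0]}, {"slide": [0.014, 0, 0.035], "rotation": [0, -0.102, 0]}, {"slide": [0.019, 0, 0.0535], "rotation": [0, -0.153, 0]}, {"slide": [0.0225, 0, 0.072], "rotation": [0, -0.204, 0]}, {"slide": [0.0245, 0, 0.088], "rotation": [0, -0.248, 0]}, {"slide": [0.025, 0, 0.105], "rotation": [0, -0.293, 0]}, {"slide": [0.0247, 0, 0.119], "rotation": [0, -0.331, 0]}, {"slide": [0.024, 0, 0.131], "rotation": [0, -0.363, 0]}, {"slide": [0.024, 0, 0.131], "rotation": [0, -0.363, 0]}])

```text
clock: 12.28
eef_pos: [510.6, 113.7, 70.3]
orientation: [0.27, -0.0, 0.963, 0.002]
ft_force: [-11.6, 9.6, 15.5]
opening: 22.6
finger_force: 69.3
```

```bash
python3 - <<'E'
from h import *
p,R=now();g=p-8*R[:,2];s=state();print(p,g,R[:,2],s['ft_force'],s['joint_pos'])
E
```

```text
[510.5905284  113.72819793  70.27190054] [506.42549672 113.69697588  77.10209353] [ 0.52062896  0.00390276 -0.85377412] [-11.59294426   9.63519797  15.49544963] [ 0.08456148  0.16456118 -0.94996149 -0.09001053 -0.04009464  0.07270995]
```

Lever is at its stop. Release and back out.

Emit:
jog_arm(commands=[{"slide": [0, 0, 0], "rotation": [0, 0, 0]}, {"slide": [0, 0, 0], "rotation": [0, 0, 0]}, {"slide": [0, 0, 0], "rotation": [0, 0, 0]}, {"slide": [0, 0, 0], "rotation": [0, 0, 0]}, {"slide": [0, 0, 0], "rotation": [0, 0, 0]}, {"slide": [0, 0, 0], "rotation": [0, 0, 0]}], fingers=1)

```text
clock: 13.02
eef_pos: [511.1, 112.8, 68.8]
orientation: [0.269, 0.0, 0.963, 0.001]
ft_force: [-0.3, -0.4, -1.0]
opening: 85.5
finger_force: 0.0
```

Emit:
jog_arm(commands=[{"slide": [0, 0, -0.04], "rotation": [0, 0, 0]}, {"slide": [0, 0, -0.1], "rotation": [0, 0, 0]}, {"slide": [0, 0, -0.18], "rotation": [0, 0, 0]}, {"slide": [0, 0, -0.26], "rotation": [0, 0, 0]}, {"slide": [0.15, 0, -0.34], "rotation": [0, 0, 0]}, {"slide": [0.15, 0, -0.34], "rotation": [0, 0, 0]}, {"slide": [0.15, 0, -0.34], "rotation": [0, 0, 0]}, {"slide": [0.15, 0, -0.34], "rotation": [0, 0, 0]}])

```text
clock: 14.02
eef_pos: [359.9, 112.8, 176.0]
orientation: [0.269, 0.0, 0.963, 0.001]
ft_force: [-0.1, -0.4, 0.5]
opening: 85.6
finger_force: 0.0
```

```bash
python3 - <<'E'
from h import *
t=get_image("top");s=get_image("side")
c=np.zeros((600,800,3),np.uint8)
a=cv2.resize(t[150:215,255:390],None,fx=5.5,fy=5.5,interpolation=2)[:350];c[:a.shape[0],:a.shape[1]]=a
b=cv2.resize(s[165:245,240:360],None,fx=3,fy=3,interpolation=2);c[355:595,:360]=b
c[355:,370:]=cv2.resize(t,(430,245))
cv2.imwrite("pics/g4.png",c);print(state()['ft_force'],state()['eef_pos'])
E
```

```text
[-0.7259316   0.45574003 -0.00402763] [359.87013509 112.66568815 175.64550362]
```

View pics/g4.png

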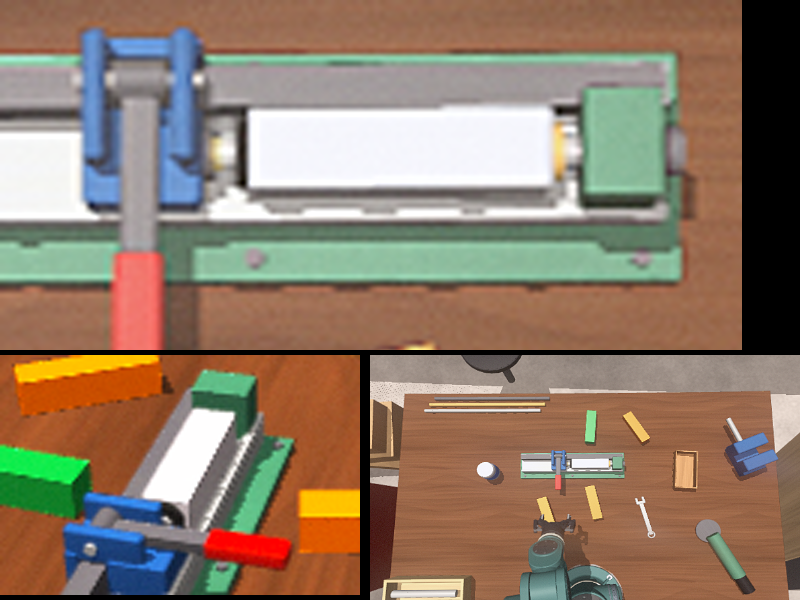

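The lever is folded (grip at (137,300)) and the bar is nipped between the pad at (240,150) and the brass head at (557,150). The yellow band at (216,155) has shrunk to about half, and the other objects are undisturbed.

```bash
python3 -c "
from bench import *
print(manip.close_job())"
```

```text
the job is handed in; nothing more can be done
None
```

I handed the job in at about 14 s with no verdict shown. The lever is folded down, the bar is nipped against the brass stop with about half the pad's yellow band showing (roughly 10 N pressed before locking), and the gripper is clear with the wrench, tin and tray left alone.

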